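# Weigh a pine offcut on the bench scale

### The job

Weigh the pale pine offcut to check its drying: with the pan empty, press the scale's green key to switch it on, then the blue key to zero it, each fully down and let up, one key at a time. Then set the offcut down gently, flat and whole in the middle of the steel pan, let go of it, and press the yellow key to record the weight; do not press yellow before the offcut rests on the pan, nor green or blue once it does. Leave the offcut on the pan and the other things on the bench where they are.

Things in the scene. Friction and masses are not known exactly. Their poses are not given: they have to be found in the camera images.
- scale: grey bench scale, fixed to the bench, 170 x 230 x 38 mm (x, y, z in its own frame) without pan and keys; origin: centre of its underside; x points to its back, where the small blank display is, y to its left. Square steel pan on the left half, black strip with three round keys in a row along x on the right; the keys may be in any colour order
- pan_centre (a point): centre of the upper face of the steel weighing pan, 154 x 146 mm (x, y), 56 mm above the bench; x and y as those of the scale, z up. The pan lies 14 mm clear of the body on a spring
- pan (a joint): how far the sprung pan is pushed down (m): 0 unloaded, about 0.1 mm for each 0.18 N, overloaded beyond 6 mm (about 11 N), stop at 10 mm
- offcut: pale pine offcut lying flat, plain rectangular block 45 x 110 x 28 mm (x, y, z), about 0.07 kg; origin: centre of its underside; y along its length, z up
- key_green_top (a point): centre of the top of the green key (on), a round cap of 28 mm diameter, 63 mm above the bench, standing 10 mm out of a black collar of 44 mm diameter; neighbouring keys are 44 mm apart; press straight down
- key_green (a joint): how far the green key is pressed (m): 0 up, 0.006 fully down (5 N), counts as pressed beyond 0.004; springs back
- key_blue_top (a point): centre of the top of the blue key (zero), a round cap of 28 mm diameter, 63 mm above the bench, standing 10 mm out of a black collar of 44 mm diameter; neighbouring keys are 44 mm apart; press straight down
- key_blue (a joint): how far the blue key is pressed (m): 0 up, 0.006 fully down (5 N), counts as pressed beyond 0.004; springs back
- key_yellow_top (a point): centre of the top of the yellow key (record), a round cap of 28 mm diameter, 63 mm above the bench, standing 10 mm out of a black collar of 44 mm diameter; neighbouring keys are 44 mm apart; press straight down
- key_yellow (a joint): how far the yellow key is pressed (m): 0 up, 0.006 fully down (5 N), counts as pressed beyond 0.004; springs back
- plane: grey and green block plane, 46 x 150 x 57 mm, a bystander; origin: centre of its underside
- tape: yellow tape measure standing, 32 x 86 x 62 mm, a bystander; origin: centre of its underside
- dark_block: dark walnut block, 50 x 70 x 40 mm, a bystander; origin: centre of its underside
- wedge_1: narrow brown wood wedge, 30 x 90 x 18 mm, a bystander; origin: centre of its underside
- cork_block: brown cork sanding block, 60 x 100 x 32 mm, a bystander; origin: centre of its underside

How it is judged:
By the outcome, as a careful person would: the job done as asked, in the order asked, and still so for the second after the job is handed in, with the robot touching nothing.
It also fails if it takes over 58 s, if anything falls off the work surface, if the arm or the gripper's body presses on something with over 40 N, if the wrist force passes 120 N, or if a joint passes its speed limit or range.

### The arm

A 7-joint arm with a two-finger parallel gripper is mounted at the origin on a cart in front of the work surface, level with it; the furniture and walls round the work are solid. World frame = base frame: x ahead of the robot, y to its left, z up, the work surface at z = 0. Lengths are in m, angles in rad, forces in N, time in s.
With the tool pointing down it reaches from about 0.425 to 0.875 m from the base axis. Payload 4.7 kg.
Tool frame: the origin (TCP) lies on the centre line of the jaws, within the pads' length; the fingertips stand arm.nose_length ahead of it and the grasp point (between the pads) lies 8 mm behind it (arm.nose_length is the distance from the TCP to the fingertips, in m); z points along the fingers, y is the line along which they close (so a half turn about z gives the same grasp; the last joint's range is limited). The gripper opens to 85 mm and grips with 20 to 120 N. Pads are 22 mm wide; open, the fingers measure 114 mm over their backs; the gripper's body (76 mm by 85 mm) begins 54 mm behind the grasp point. The pads swing forward as they close: fully open they stand 13 mm farther back than shut.
Start: joints at [-1.285, 0.321, -0.07, 1.45, 0.023, 1.371, -0.057], TCP at [0.175, 0.626, 0.214] pointing down, gripper open.
Joint ranges: [-2.86, 2.86], [-0.3, 2.09], [-1.38, 1.24], [0.06, 2.45], [-1.56, 4.7], [0.09, 2.05], [-2.69, 2.69]. Speed limits (rad/s): [2.57, 2.57, 3.14, 3.14, 3.14, 3.14, 3.14].

### API

Orientations are given as a 3x3 rotation matrix whose columns are the frame's x, y, z axes.
In Python, from station import arm gives the robot as it stands.
- The arm moves only by the shell command python3 -m jog 'ROWS' [FORCE]. ROWS is JSON, a list that holds one entry, the list of rows, each a list of 5 numbers: the shift along the tool's x, y, z normalised to -1 to 1, where 1 is 0.25 m, then the turn about the tool's z normalised to -1 to 1, where 1 is pi rad, then the closure, from -1 (fully open) to 1 (shut). A call has exactly 10 rows; each row is the pose to reach, as a shift and turn from the pose commanded when the call began, along the tool's axes at that moment, turning the shorter way round; what a row does not reach only later rows make up. A row lasts 1/10 s, in which the tool goes at most 50 mm and 8.59 degrees, less where a joint would pass 70% of its speed; a pose out of reach is approached as far as the arm can. A call with a number of a shift or a turn outside -1 to 1 is refused whole. A call with a gripper value outside its range is refused whole. The fingers move at their own pace and stop on an object; FORCE is the grip in N (left out, the last holds). Time passes only in rows, so rows that repeat a pose let the fingers close, or fill a call up. It gives the time, the measured TCP pose, the force, the opening and the grip force at its end, in the units of the state.
- arm.state(): the state, without advancing time (a new reading comes with each control period).
- arm.snapshot(name): name is "scene" or "top"; returns a dict with "frame" (400x640x3 uint8, red, green, blue), "fx", "fy", "cx", "cy" (pixels), "R" (3x3) and "t" (3): a world point X has camera coordinates R X + t. Camera axes: x right, y down, z forward; pixel columns grow to the right and rows downward; lengths in m; the calibration is good to about 2 mm. A picture is of the moment at which its call begins. There is no depth.
- arm.finish_job(): hands the job in; it is judged then, once.
The state is a dict: "time_s": time; "qpos": joint angles; "joint_velocities": joint speeds; "effort": joint torques, N m; "ee_pos": TCP position; "tcp_rot": TCP orientation; "contact_force": force on the tool from outside, world axes, zero at the start; "torque": the same for the moment, N m; "grip_width": finger opening in m; "grasp_force": force on a finger pad.
Only numpy, scipy, OpenCV 4.12 (cv2) and the standard library are available. Lean on these libraries where they do the work, as an engineer would, in place of code of your own. Each camera call takes 0.05 s, during which the arm holds its last target. There are 200 camera calls.

## Working session

There is one attempt and no reset: what is moved stays moved. The work goes in short steps, Python scripts to look and compute and a shell command to move; the robot and the scene stay as the last step left them, time stands still between calls to the robot, and variables do not carry over. Pictures are saved under pics/ and viewed, at most 10 in all, crops included, and the job is handed in when it is done.

```bash
mkdir -p pics; ls
python3 - <<'E'
from station import arm
import cv2,numpy as np
print(arm.nose_length); s=arm.state(); print(s)
for n in("scene","top"):
    d=arm.snapshot(n); cv2.imwrite(f"pics/{n}0.png",d["frame"][:,:,::-1]); print(n,d["fx"],d["fy"],d["cx"],d["cy"],np.round(d["R"],4).tolist(),d["t"])
E
```

```text
pics
0.011
{'time_s': 0.0, 'qpos': array([-1.28488514,  0.32186288, -0.07014291,  1.45171966,  0.02261095,
        1.37076271, -0.05690555]), 'joint_velocities': array([-0.00070353,  0.00170405,  0.00133427,  0.00134181, -0.00078315,
       -0.00032403, -0.00131701]), 'effort': array([-2.33011206e-04, -4.93582535e+01, -3.82304499e-01, -3.14333546e+01,
        1.30178648e-02,  1.11729023e-02, -5.66479855e-06]), 'ee_pos': array([0.17437145, 0.62557144, 0.21327566]), 'tcp_rot': array([[-9.63308622e-01,  2.68395799e-01, -4.39317133e-04],
       [ 2.68396143e-01,  9.63306724e-01, -1.91449626e-03],
       [-9.06456056e-05, -1.96216178e-03, -9.99998071e-01]]), 'contact_force': array([-0.84168805, -0.46227164,  0.59696675]), 'torque': array([ 0.0405582 , -0.03185639, -0.00148852]), 'grasp_force': 0.0, 'grip_width': 0.08517003850357241}
scene 371.98425988975004 371.98425988975004 311.06827411078046 199.96954057665198 [[0.7735, -0.6335, 0.0195], [-0.4564, -0.5781, -0.6764], [0.4398, 0.5143, -0.7363]] [-0.32535654  0.34453873  1.16418765]
top 423.8380634469269 423.8380634469269 321.23252143658203 199.39844691422826 [[0.0135, -0.9999, 0.0069], [-0.9967, -0.014, -0.0796], [0.0796, -0.0058, -0.9968]] [0.10684436 0.4947942  1.40456036]
```

View pics/top0.png

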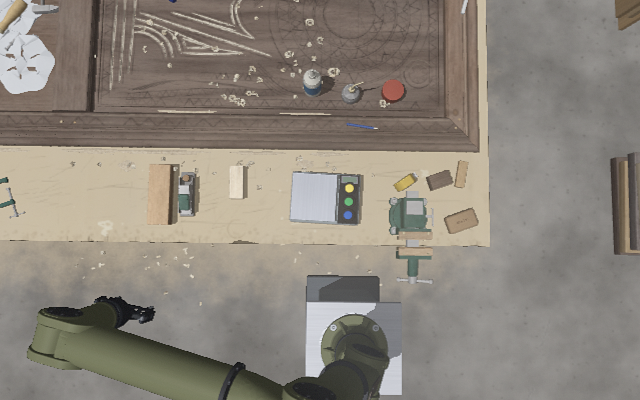

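View pics/scene0.png

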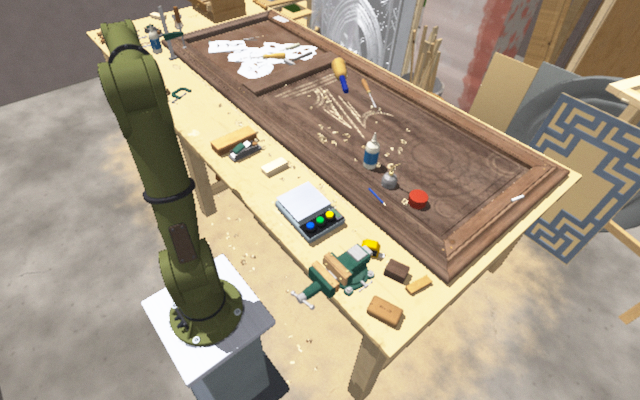

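The top view shows the scale around (325,198), with keys yellow (349,188), green (348,202) and blue (348,215). The offcut is at (236,182) and the vise is to the right at x > 390. The scene view shows the same layout: offcut (275,167), blue (311,226), green (320,220), yellow (330,215).

```bash
cat > h.py <<'E'
import cv2,numpy as np
from station import arm
def ray(d,u,v):
    R=np.array(d["R"]);t=np.array(d["t"]);c=-R.T@t
    return c,R.T@np.array([(u-d["cx"])/d["fx"],(v-d["cy"])/d["fy"],1])
def onz(d,u,v,z):
    c,r=ray(d,u,v);return c+r*(z-c[2])/r[2]
def tri(a,b):
    (c1,r1),(c2,r2)=a,b
    k=np.linalg.lstsq(np.c_[r1,-r2],c2-c1,rcond=None)[0]
    p,q=c1+r1*k[0],c2+r2*k[1];return (p+q)/2,np.linalg.norm(p-q)
def blob(d,lo,hi,box):
    x0,y0,x1,y1=box
    f=d["frame"][y0:y1,x0:x1];h=cv2.cvtColor(np.ascontiguousarray(f),cv2.COLOR_RGB2HSV)
    m=cv2.inRange(h,np.array(lo),np.array(hi))
    n,l,s,c=cv2.connectedComponentsWithStats(m)
    i=1+np.argmax(s[1:,4]);mm=(l==i).astype(np.uint8)
    ct=max(cv2.findContours(mm,cv2.RETR_EXTERNAL,cv2.CHAIN_APPROX_NONE)[0],key=cv2.contourArea)
    return c[i]+[x0,y0],s[i,4],ct.reshape(-1,2)+[x0,y0]
E
python3 - <<'E'
from h import *
T=arm.snapshot("top");S=arm.snapshot("scene")
K=dict(green=((45,120,60),(80,255,255)),blue=((100,120,60),(125,255,255)),yellow=((22,120,120),(35,255,255)))
for k,(lo,hi) in K.items():
    a=blob(T,lo,hi,(338,178,360,225));b=blob(S,lo,hi,(300,205,340,235))
    print(k,a[0],a[1],b[0],b[1],onz(T,*a[0],.063),onz(S,*b[0],.063),tri(ray(T,*a[0]),ray(S,*b[0])))
h=cv2.cvtColor(T["frame"],cv2.COLOR_RGB2HSV)
print(h[182,225:250].tolist(),h[198,310:318].tolist());print(h[158:206,236].tolist())
a=T["frame"][155:235,160:420];b=S["frame"][140:260,220:400]
cv2.imwrite("pics/a.png",np.vstack([cv2.resize(a[:,:,::-1],(780,240),interpolation=0),cv2.resize(cv2.resize(b[:,:,::-1],(540,360),interpolation=0),(540,360))[:, :540] if 0 else np.pad(cv2.resize(b[:,:,::-1],(540,360),interpolation=0),((0,0),(0,240),(0,0)))]))
E
```

```text
Traceback (most recent call last):
  File "h.py", line 17, in blob
    i=1+np.argmax(s[1:,4]);mm=(l==i).astype(np.uint8)
        ~~~~~~~~~^^^^^^^^^
ValueError: attempt to get argmax of an empty sequence
```

Run:
```python
from h import *
T=arm.snapshot("top");S=arm.snapshot("scene")
for d,ps in((T,[(349,188),(348,202),(348,215),(236,182),(236,190),(228,182),(246,182),(236,160),(315,198)]),(S,[(311,226),(320,220),(330,215),(275,167)])):
    h=cv2.cvtColor(d["frame"],cv2.COLOR_RGB2HSV)
    print([h[v,u].tolist() for u,v in ps])
h=cv2.cvtColor(T["frame"],cv2.COLOR_RGB2HSV)
print(h[182,225:250,1].tolist());print(h[158:206,236,1].tolist())
K=dict(green=((45,80,60),(90,255,255)),blue=((95,80,60),(135,255,255)),yellow=((20,120,120),(40,255,255)))
for k,(lo,hi) in K.items():
  try:
    a=blob(T,lo,hi,(338,178,360,225));b=blob(S,lo,hi,(300,205,340,235))
    print(k,a[0],a[1],b[0],b[1],onz(T,*a[0],.063),onz(S,*b[0],.063),tri(ray(T,*a[0]),ray(S,*b[0])))
  except Exception as e: print(k,e)
a=T["frame"][155:235,160:420];b=S["frame"][140:260,220:400]
cv2.imwrite("pics/a.png",np.vstack([cv2.resize(a[:,:,::-1],(780,240),interpolation=0),np.pad(cv2.resize(b[:,:,::-1],(540,360),interpolation=0),((0,0),(0,240),(0,0)))]))
```

```text
[[26, 119, 233], [67, 103, 184], [111, 133, 196], [20, 33, 226], [19, 31, 227], [20, 47, 194], [19, 54, 127], [20, 45, 200], [115, 14, 205]]
[[106, 239, 251], [72, 255, 237], [30, 255, 255], [26, 16, 254]]
[46, 46, 46, 47, 42, 30, 34, 32, 35, 34, 30, 33, 34, 31, 34, 34, 34, 34, 49, 55, 56, 54, 52, 46, 44]
[47, 46, 45, 44, 45, 47, 45, 42, 33, 33, 32, 32, 32, 32, 31, 30, 32, 31, 32, 32, 33, 33, 33, 32, 33, 32, 30, 30, 30, 31, 29, 31, 31, 32, 34, 34, 33, 33, 35, 35, 38, 49, 49, 47, 48, 47, 47, 48]
green [348.35849057 201.32075472] 53 [319.6779661  219.47457627] 59 [0.48474929 0.02549322 0.063     ] [0.47816841 0.02322809 0.063     ] (array([0.48361574, 0.02620635, 0.05640136]), np.float64(0.004009175962106404))
blue [347.40677966 214.66101695] 59 [309.93939394 224.96969697] 66 [0.44125199 0.02822037 0.063     ] [0.4346743  0.02541557 0.063     ] (array([0.4400292 , 0.02881751, 0.05580523]), np.float64(0.003765739124559435))
yellow [349.75675676 187.02702703] 37 [329.08 213.98] 50 [0.53161781 0.0213193  0.063     ] [0.52189658 0.02174231 0.063     ] (array([0.52898122, 0.02327335, 0.05714351]), np.float64(0.00804201073696004))
```

View pics/a.png

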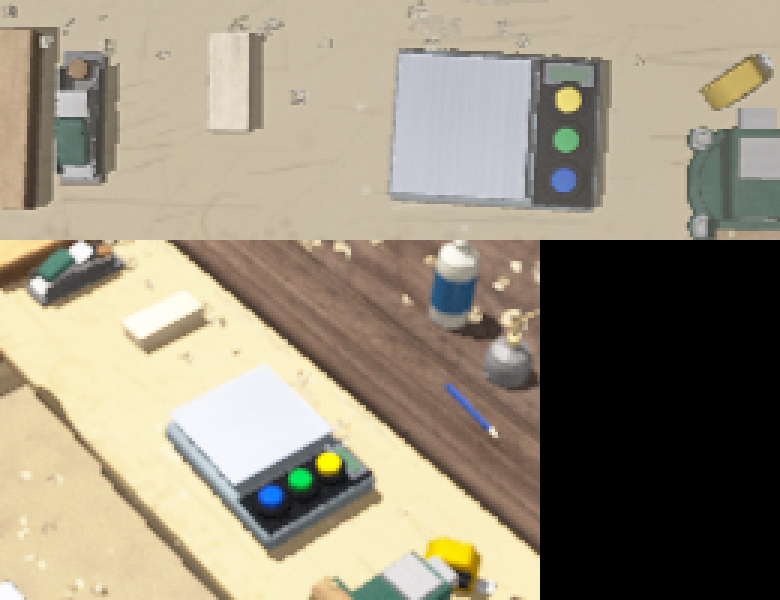

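The crop confirms it. The offcut top face is at about (229–243,166–198) in the top image, with its side shaded to the right, and the keys run blue, green, yellow from front to back. Next I'll measure the pan and offcut rectangles and redo the keys.

```bash
cat > m.py <<'E'
from h import *
def rect(d,lo,hi,box,z):
    c=blob(d,lo,hi,box)[2]
    p=np.array([onz(d,u,v,z)[:2] for u,v in c])
    (cx,cy),(w,h),a=cv2.minAreaRect((p*1000).astype(np.float32))
    return np.round([cx,cy,w,h,a],1)
E
python3 - <<'E'
from m import *
T=arm.snapshot("top");S=arm.snapshot("scene")
print("off",rect(T,(0,0,140),(40,40,255),(220,160,252,205),.028), rect(S,(0,0,200),(40,45,255),(255,150,295,185),.028))
print("pan",rect(T,(100,0,150),(140,60,255),(280,165,342,230),.056), rect(S,(90,0,170),(140,60,255),(270,175,340,230),.056))
for k,lo,hi in(("y",(20,70,100),(40,255,255)),("g",(45,70,60),(90,255,255)),("b",(95,90,60),(135,255,255))):
    print(k,rect(T,lo,hi,(340,178,357,225),.063))
s=arm.state();print(s["ee_pos"],s["time_s"])
E
```

```text
off [551.9 401.5 117.9  43.5   1.6] [543.5 401.8 112.5  46.9   1.7]
pan [497.3 138.1 152.4 162.4  87.9] [483.8 122.6 177.  169.4  87.7]
y [5.284e+02 2.380e+01 2.630e+01 2.610e+01 5.000e-01]
g [484.2  26.6  22.9  26.1   0.8]
b [441.8  29.5  22.7  26.    0.8]
[0.17449101 0.62609595 0.21428198] 0.4
```

```bash
cat > g.py <<'E'
import sys
from h import *
def go(x,y,z,yaw=None,s=None):  # yaw: world angle (deg) of tool -x axis
    s=s or arm.state();R=s["tcp_rot"];d=R.T@(np.array([x,y,z])-s["ee_pos"])
    cur=np.degrees(np.arctan2(-R[1,0],-R[0,0]));dt=0 if yaw is None else -(yaw-cur)/180
    print("rows",np.round(d/.25,3),"turn",round(dt,4),"| yaw now",round(cur,2),"z tilt",np.round(R[:2,2],4),"t",s["time_s"])
if __name__=="__main__":
    a=list(map(float,sys.argv[1:]));go(*a)
E
python3 g.py .42 .32 .18 -3; python3 g.py .4835 .0265 .12 -3
```

```text
rows [-1.275 -0.916  0.137] turn -0.0698 | yaw now -15.57 z tilt [ 0.     -0.0002] t 0.4
rows [-1.834 -1.979  0.378] turn -0.0698 | yaw now -15.57 z tilt [ 0.     -0.0002] t 0.4
```

```bash
python3 -m jog '[[[-0.15,-0.13,0,-0.01,1],[-0.3,-0.27,0.05,-0.02,1],[-0.45,-0.4,0.1,-0.04,1],[-0.6,-0.54,0.14,-0.06,1],[-0.75,-0.68,0.14,-0.07,1],[-0.9,-0.81,0.14,-0.07,1],[-1,-0.9,0.14,-0.07,1],[-1,-0.9,0.14,-0.07,1],[-1,-0.9,0.14,-0.07,1],[-1,-0.9,0.14,-0.07,1]]]' 30; python3 g.py .4835 .0265 .12 -3
```

```text
time_s: 1.4
ee_pos: [0.3541, 0.3435, 0.1796]
tcp_rot: [[-0.999, 0.05, -0.0], [0.05, 0.999, 0.001], [0.0, 0.001, -1.0]]
contact_force: [-0.0, 0.2, -0.7]
grip_width: -0.0
grasp_force: 0.0
rows [-0.58  -1.241  0.237] turn 0.0008 | yaw now -2.86 z tilt [-0.0001  0.0008] t 1.4
```

```bash
python3 -m jog '[[[-0.16,-0.12,0,0,1],[-0.3,-0.24,0,0,1],[-0.42,-0.38,0,0,1],[-0.5,-0.54,0,0,1],[-0.54,-0.7,0.05,0,1],[-0.58,-0.85,0.1,0,1],[-0.58,-1,0.15,0,1],[-0.58,-1,0.2,0,1],[-0.58,-1,0.24,0,1],[-0.58,-1,0.24,0,1]]]'; python3 g.py .4835 .0265 .08 -3
```

```text
time_s: 2.4
ee_pos: [0.4856, 0.0872, 0.1179]
tcp_rot: [[-0.999, 0.048, -0.003], [0.048, 0.999, -0.0], [0.003, -0.001, -1.0]]
contact_force: [0.1, 0.7, 0.3]
grip_width: 0.0003
grasp_force: 0.0
rows [-0.004 -0.243  0.152] turn 0.0013 | yaw now -2.77 z tilt [-0.0027 -0.0004] t 2.4
```

```bash
python3 -m jog '[[[0,-0.12,0,0,1],[0,-0.24,0,0,1],[0,-0.24,0.05,0,1],[0,-0.24,0.1,0,1],[0,-0.24,0.14,0,1],[0,-0.24,0.14,0,1],[0,-0.24,0.14,0,1],[0,-0.24,0.14,0,1],[0,-0.24,0.14,0,1],[0,-0.24,0.14,0,1]]]'; python3 g.py .4835 .0265 .068 -3
python3 - <<'E'
from h import *
S=arm.snapshot("scene")["frame"][160:260,260:400,::-1];T=arm.snapshot("top")["frame"][155:255,290:430,::-1]
cv2.imwrite("pics/b.png",np.hstack([cv2.resize(S,(400,286)),cv2.resize(T,(400,286))]))
E
```

```text
time_s: 3.4
ee_pos: [0.484, 0.0253, 0.0848]
tcp_rot: [[-0.999, 0.052, 0.001], [0.052, 0.999, 0.0], [-0.001, 0.0, -1.0]]
contact_force: [0.0, -0.3, -0.0]
grip_width: -0.0001
grasp_force: 0.0
rows [0.002 0.005 0.067] turn 0.0002 | yaw now -2.97 z tilt [0.0009 0.0003] t 3.4
```

View pics/b.png

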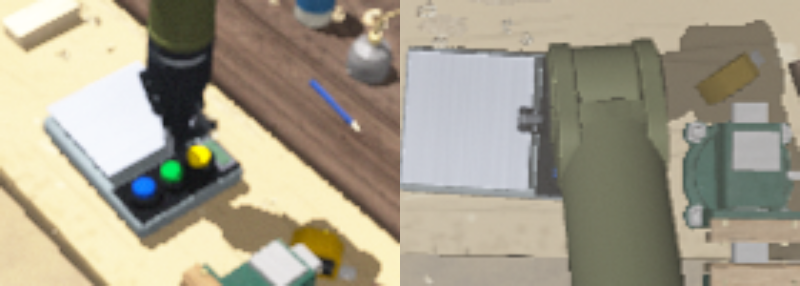

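The fingertip seems slightly behind the green key in the scene view, at about (182,148) against green (172,170). I'll look at it magnified, with the projected tip position marked.

Run:
```python
from h import *
S=arm.snapshot("scene");s=arm.state();R=np.array(S["R"]);t=np.array(S["t"])
def pr(X):
    c=R@X+t;return np.array([S["fx"]*c[0]/c[2]+S["cx"],S["fy"]*c[1]/c[2]+S["cy"]])
e=s["ee_pos"]
for n,X in(("tip",e+[0,0,-.011]),("tipdown63",np.array([e[0],e[1],.063])),("x+10",e+[.01,0,-.011]),("y+10",e+[0,.01,-.011])):print(n,pr(X))
f=S["frame"][200:236,295:347,::-1];cv2.imwrite("pics/c.png",cv2.resize(f,(780,540),interpolation=0))
```

```text
tip [320.63701693 216.4974769 ]
tipdown63 [320.52376425 218.39188597]
x+10 [322.75261194 215.17640917]
y+10 [318.84282766 214.8303348 ]
```

View pics/c.png

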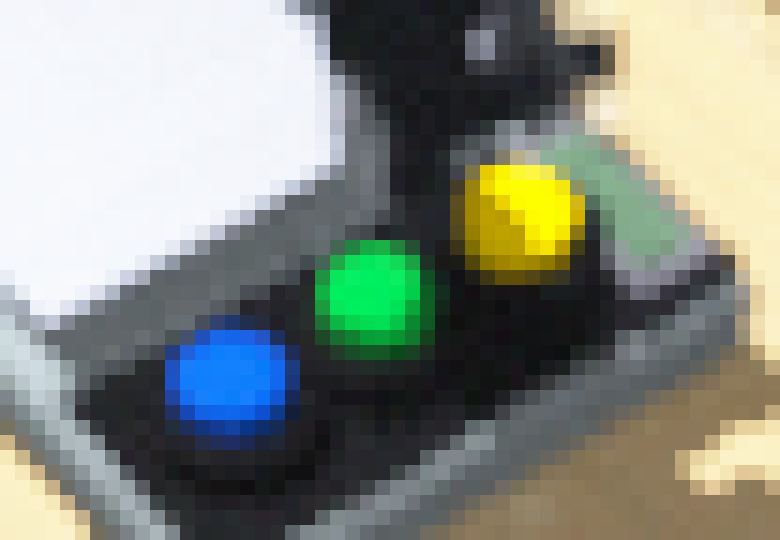

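The finger's silhouette centre (about 321.3 px) projects close to where it should, and the green cap top is at (319.7,219.3). I'll shift 4 mm toward the robot and press.

```bash
python3 -m jog '[[[0.016,0,0,0,1],[0.016,0,0.02,0,1],[0.016,0,0.03,0,1],[0.016,0,0.04,0,1],[0.016,0,0.045,0,1],[0.016,0,0.05,0,1],[0.016,0,0.056,0,1],[0.016,0,0.062,0,1],[0.016,0,0.068,0,1],[0.016,0,0.068,0,1]]]'; python3 g.py .48 .025 .068 -3
```

```text
time_s: 4.55
ee_pos: [0.4795, 0.0254, 0.0672]
tcp_rot: [[-0.999, 0.052, -0.0], [0.052, 0.999, -0.0], [0.0, -0.0, -1.0]]
contact_force: [-0.1, -0.7, -0.6]
grip_width: -0.0001
grasp_force: 0.0
rows [-0.002 -0.002 -0.003] turn 0.0002 | yaw now -2.97 z tilt [-0.0003 -0.    ] t 4.55
```

Run:
```python
from h import *
S=arm.snapshot("scene");print(arm.state()["contact_force"])
f=S["frame"][190:236,290:350,::-1];cv2.imwrite("pics/d.png",cv2.resize(f,(780,598),interpolation=cv2.INTER_CUBIC))
```

```text
[ 0.58994188  0.50842184 -0.17284605]
```

View pics/d.png

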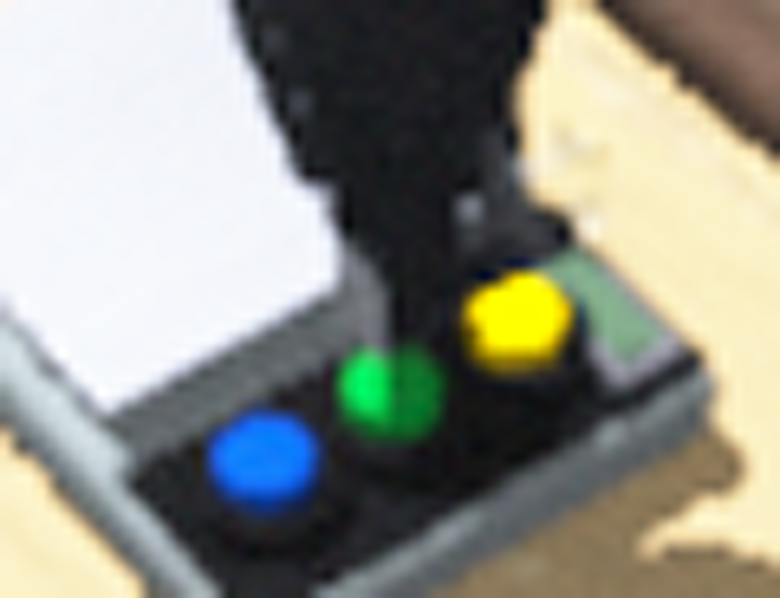

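The tip sits just above the green key, centred on it at u ≈ 395 against 390, and hasn't touched it yet. I'll go lower in small steps, checking force.

```bash
python3 -m jog '[[[0,0,0.004,0,1],[0,0,0.008,0,1],[0,0,0.012,0,1],[0,0,0.014,0,1],[0,0,0.016,0,1],[0,0,0.018,0,1],[0,0,0.02,0,1],[0,0,0.02,0,1],[0,0,0.02,0,1],[0,0,0.02,0,1]]]'; python3 g.py .48 .025 .06 -3
```

```text
time_s: 5.6
ee_pos: [0.4797, 0.0254, 0.0625]
tcp_rot: [[-0.999, 0.052, 0.0], [0.052, 0.999, 0.0], [-0.0, 0.0, -1.0]]
contact_force: [-0.2, 0.2, 0.0]
grip_width: -0.0002
grasp_force: 0.0
rows [-0.001 -0.002  0.01 ] turn 0.0001 | yaw now -2.97 z tilt [0.0001 0.0001] t 5.6
```

Run:
```python
from h import *
S=arm.snapshot("scene");print(arm.state()["contact_force"])
f=S["frame"];np.save("f2.npy",f)
g=blob(S,(45,80,20),(90,255,255),(312,205,328,232));print(g[0],g[1],cv2.boundingRect(g[2]))
for v in range(210,225):print(v,[f[v,u].tolist()for u in range(316,326)] if 0 else ' '.join('%3d/%3d'%(f[v,u,0],f[v,u,1]) for u in range(314,328)))
f=f[195:235,300:352,::-1];cv2.imwrite("pics/e.png",cv2.resize(f,(780,600),interpolation=cv2.INTER_CUBIC))
```

```text
[ 0.45185701 -0.09195     0.49784834]
[319.83636364 220.05454545] 55 (316, 217, 9, 7)
210 244/246 226/229 132/136  79/ 85  36/ 38  36/ 40  26/ 27  29/ 29  27/ 29  25/ 24  23/ 24  30/ 33  36/ 35  26/ 29
211 243/245 210/217 116/121 111/113  82/ 86  35/ 36  27/ 29  25/ 27  24/ 30  25/ 24  24/ 30  23/ 25  26/ 30  27/ 30
212 198/206 153/158  97/100 119/123 105/111  56/ 58  22/ 27  28/ 28  26/ 25  28/ 29  30/ 27  23/ 25  27/ 29  30/ 31
213  99/102  89/ 93 100/104 112/117 107/110  77/ 78  27/ 26  28/ 27  27/ 28  27/ 28  22/ 27  48/ 45 163/139 240/220
214  94/102  98/106 102/109 110/115 114/118  88/ 91  24/ 27  24/ 26  28/ 27  24/ 25  21/ 19  68/ 59 241/221 255/253
215  99/104 101/107 101/108 101/109 112/116  86/ 89  27/ 26  30/ 30  30/ 28  28/ 28  23/ 24  66/ 60 222/189 254/250
216  89/ 95  96/ 98  99/103  96/ 97 120/127  86/ 91  26/ 27  27/ 28  26/ 28  28/ 28  19/ 16  46/ 41 128/109 231/204
217  84/ 93  69/ 74  69/101  78/142 112/154  88/ 96  36/ 47  18/ 66  23/ 71  23/ 39  17/ 15  26/ 24  82/ 70 143/123
218  69/ 71  37/ 41  29/150  42/223  69/211  66/150  36/ 96  22/107  16/110  19/ 76  19/ 33  17/ 19  31/ 27  65/ 58
219  40/ 40  39/ 43  22/177   0/239  17/225  25/156  12/116  14/118  15/118  15/ 94  18/ 43  21/ 20  25/ 25  21/ 19
220  37/ 35  36/ 44  18/152   6/230   8/214  18/124  15/120  11/119  16/120  16/ 95  18/ 39  22/ 18  15/ 16  20/ 21
221  40/ 44  37/ 43  30/113  13/181  18/186  14/142  14/122   8/119   5/117  18/ 89  19/ 26  21/ 22  18/ 17  21/ 20
222  33/ 34  36/ 39  38/ 75  27/105   6/128   8/135  14/120  10/115  16/103  18/ 66  22/ 28  13/ 12  16/ 21  20/ 19
223  25/ 46  35/ 33  37/ 43  30/ 57  25/ 76  19/ 87  10/ 80  19/ 81  14/ 59  19/ 34  19/ 21  20/ 18  17/ 16  23/ 23
224  32/ 62  35/ 36  32/ 31  33/ 35  40/ 47  34/ 43  32/ 41  28/ 32  20/ 24  13/ 15  17/ 18  18/ 18  18/ 20  18/ 18
```

View pics/e.png

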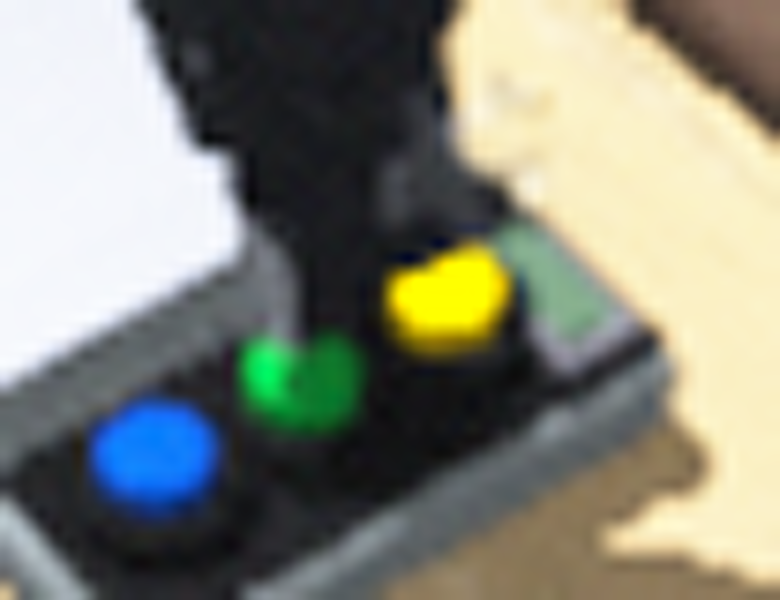

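The tip bottom sits at about (320,218.3), just at the top edge of the green cap, with no contact yet. I'll keep going down in small steps.

```bash
python3 -m jog '[[[0,0,0.002,0,1],[0,0,0.004,0,1],[0,0,0.006,0,1],[0,0,0.008,0,1],[0,0,0.01,0,1],[0,0,0.012,0,1],[0,0,0.014,0,1],[0,0,0.014,0,1],[0,0,0.014,0,1],[0,0,0.014,0,1]]]'; python3 g.py .48 .025 .06 -3
```

```text
time_s: 6.65
ee_pos: [0.4797, 0.0254, 0.059]
tcp_rot: [[-0.999, 0.052, 0.0], [0.052, 0.999, 0.0], [-0.0, 0.0, -1.0]]
contact_force: [-0.7, -0.5, 0.6]
grip_width: 0.0
grasp_force: 0.0
rows [-0.001 -0.002 -0.004] turn 0.0001 | yaw now -2.97 z tilt [0.0001 0.0001] t 6.65
```

```bash
python3 -m jog '[[[0,0,0.002,0,1],[0,0,0.004,0,1],[0,0,0.006,0,1],[0,0,0.008,0,1],[0,0,0.01,0,1],[0,0,0.012,0,1],[0,0,0.014,0,1],[0,0,0.014,0,1],[0,0,0.014,0,1],[0,0,0.014,0,1]]]'
python3 - <<'E'
from h import *
S=arm.snapshot("scene");f=S["frame"];o=np.load("f2.npy")
for v in range(214,225):print(v,' '.join('%3d/%3d'%(f[v,u,0],f[v,u,1]) for u in range(314,328)))
E
```

```text
time_s: 7.65
ee_pos: [0.4797, 0.0254, 0.0555]
tcp_rot: [[-0.999, 0.052, 0.0], [0.052, 0.999, 0.0], [-0.0, 0.0, -1.0]]
contact_force: [0.7, 0.7, -0.0]
grip_width: 0.0002
grasp_force: 0.0
214  95/103  96/102 101/105 115/118 105/108  69/ 72  27/ 28  26/ 28  28/ 30  23/ 24  22/ 28  26/ 26 107/ 91 161/138
215  93/100  99/105 100/103 103/105 110/114  84/ 89  27/ 28  28/ 32  25/ 26  21/ 23  24/ 26  44/ 38 177/152 248/234
216  87/ 94 107/113 115/122 107/109 122/125  80/ 87  26/ 28  29/ 34  25/ 26  21/ 25  19/ 21  44/ 40 170/144 243/226
217  93/ 96  75/ 80  95/111 110/125 126/126  76/ 81  27/ 30  24/ 26  25/ 30  22/ 32  18/ 19  24/ 27  98/ 82 158/134
218  70/ 73  39/ 40  38/144  91/192 118/142  78/ 79  25/ 42  21/ 69  20/ 89  13/ 72  23/ 37  20/ 16  30/ 29  68/ 60
219  41/ 41  36/ 40  26/180  49/218  85/138  66/ 98  20/ 82  13/106  14/117  21/ 99  14/ 35  20/ 19  19/ 18  20/ 20
220  40/ 39  33/ 43  21/153   3/214  25/177  32/111   9/112   8/118   0/115  18/ 96  21/ 39  21/ 19  15/ 14  24/ 22
221  36/ 39  36/ 40  27/110   2/180  21/175   0/117  19/124  17/121   2/114  19/ 88  20/ 29  19/ 23  15/ 16  14/ 14
222  35/ 37  39/ 41  31/ 70  25/101  18/112  15/118  17/120  15/120   9/ 99  18/ 64  20/ 27  19/ 22  16/ 17  15/ 21
223  32/ 47  34/ 35  39/ 45  33/ 56  30/ 78  21/ 82  13/ 83  16/ 81  24/ 67  15/ 32  21/ 22  20/ 20  17/ 20  23/ 22
224  32/ 60  39/ 37  32/ 32  34/ 36  41/ 48  34/ 45  33/ 42  28/ 34  21/ 17  21/ 18  17/ 20  17/ 20  20/ 19  15/ 16
```

```bash
python3 -m jog '[[[0,0,0.004,0,1],[0,0,0.008,0,1],[0,0,0.012,0,1],[0,0,0.016,0,1],[0,0,0.02,0,1],[0,0,0.024,0,1],[0,0,0.028,0,1],[0,0,0.028,0,1],[0,0,0.028,0,1],[0,0,0.028,0,1]]]'
python3 - <<'E'
from h import *
S=arm.snapshot("scene");f=S["frame"]
for v in range(216,225):print(v,' '.join('%3d/%3d'%(f[v,u,0],f[v,u,1]) for u in range(314,328)))
E
```

```text
time_s: 8.7
ee_pos: [0.4797, 0.0254, 0.0485]
tcp_rot: [[-0.999, 0.052, 0.0], [0.052, 0.999, 0.0], [-0.0, 0.0, -1.0]]
contact_force: [-0.7, 0.7, -0.9]
grip_width: 0.0004
grasp_force: 0.0
216  92/ 96  89/ 94  89/ 94 101/104 123/126  84/ 85  27/ 30  26/ 28  21/ 25  26/ 28  25/ 26  34/ 32 101/ 85 168/142
217  89/ 98  70/ 69  82/ 86 111/113 129/132  81/ 87  24/ 30  30/ 29  26/ 25  26/ 24  24/ 26  30/ 27 100/ 83 155/132
218  69/ 72  48/ 51  74/ 73 117/118 126/130  78/ 82  27/ 28  27/ 27  26/ 40  23/ 48  17/ 30  26/ 24  35/ 32  73/ 63
219  37/ 38  38/ 47  51/ 81 105/126 124/128  63/ 66  24/ 23  29/ 39  18/ 76  21/ 84  22/ 46  12/ 11  18/ 18  21/ 23
220  38/ 40  35/ 45  28/113  70/152  94/125  64/ 95  25/ 73  14/ 88  21/109  15/ 93  16/ 37  13/ 15  22/ 22  24/ 21
221  41/ 39  37/ 41  32/114  24/146  38/120  38/117  26/114  13/121  16/116  22/ 90  21/ 32  18/ 18  22/ 21  18/ 24
222  32/ 33  37/ 36  36/ 70  20/102   7/107  15/117  16/120  14/118  15/104  21/ 69  23/ 26  22/ 20  15/ 20  19/ 18
223  34/ 49  34/ 31  40/ 41  32/ 57  27/ 75  24/ 85  18/ 82  16/ 78  24/ 59  19/ 32  22/ 25  19/ 17  21/ 27  20/ 21
224  30/ 58  33/ 35  35/ 34  31/ 33  41/ 44  30/ 43  33/ 40  27/ 33  22/ 22  24/ 24  24/ 24  21/ 20  19/ 22  20/ 23
```

```bash
python3 -m jog '[[[0,0,0.004,0,1],[0,0,0.008,0,1],[0,0,0.012,0,1],[0,0,0.016,0,1],[0,0,0.02,0,1],[0,0,0.024,0,1],[0,0,0.028,0,1],[0,0,0.028,0,1],[0,0,0.028,0,1],[0,0,0.028,0,1]]]'
python3 - <<'E'
from h import *
S=arm.snapshot("scene");f=S["frame"]
for v in range(217,226):print(v,' '.join('%3d/%3d'%(f[v,u,0],f[v,u,1]) for u in range(314,328)))
E
```

```text
time_s: 9.75
ee_pos: [0.4797, 0.0254, 0.0415]
tcp_rot: [[-0.999, 0.052, 0.0], [0.052, 0.999, 0.0], [-0.0, 0.0, -1.0]]
contact_force: [-1.4, -0.3, 4.8]
grip_width: -0.0002
grasp_force: 2.0
217  88/ 92  67/ 71  82/ 86 109/113 125/126  67/ 73  24/ 28  23/ 30  23/ 25  30/ 30  24/ 27  24/ 26  25/ 31  67/ 60
218  69/ 72  58/ 60  73/ 78 116/118 122/126  67/ 70  30/ 31  27/ 27  24/ 24  22/ 25  21/ 20  26/ 26  27/ 27  65/ 59
219  44/ 44  60/ 63  80/ 84 109/110 115/121  69/ 73  23/ 26  27/ 29  24/ 34  25/ 42  19/ 29  19/ 20  13/ 17  19/ 22
220  39/ 39  48/ 50  60/ 89  97/122 116/120  66/ 70  28/ 29  26/ 40  25/ 74  17/ 74  21/ 36  14/ 17  17/ 16  20/ 21
221  33/ 37  36/ 43  33/ 98  70/149 108/144  81/ 93  28/ 76  11/ 88   8/103  19/ 87  20/ 32  20/ 21  15/ 21  20/ 20
222  38/ 40  40/ 40  33/ 79  41/130  68/147  55/126  21/114   9/118   8/101  21/ 69  22/ 28  21/ 20  19/ 16  21/ 21
223  29/ 44  38/ 35  39/ 44  31/ 57  31/ 95  25/103  19/ 90  17/ 85  19/ 63  20/ 34  19/ 17  18/ 20  19/ 19  19/ 20
224  31/ 62  36/ 35  36/ 37  36/ 39  35/ 39  32/ 47  35/ 42  28/ 31  20/ 20  19/ 20  19/ 17  26/ 25  17/ 22  19/ 17
225  34/ 59  34/ 35  25/ 25  31/ 30  29/ 32  30/ 29  30/ 32  29/ 28  21/ 19  21/ 17  23/ 24  23/ 21  25/ 23  16/ 14
```

```bash
python3 -m jog '[[[0,0,0.003,0,1],[0,0,0.006,0,1],[0,0,0.006,0,1],[0,0,0.006,0,1],[0,0,0.006,0,1],[0,0,0.006,0,1],[0,0,0.006,0,1],[0,0,0.006,0,1],[0,0,0.006,0,1],[0,0,0.006,0,1]]]'
python3 - <<'E'
from h import *
S=arm.snapshot("scene");f=S["frame"];print(arm.state()["contact_force"])
f=S["frame"][195:235,300:352,::-1];cv2.imwrite("pics/f.png",cv2.resize(f,(780,600),interpolation=cv2.INTER_CUBIC))
E
```

```text
time_s: 10.8
ee_pos: [0.4798, 0.0254, 0.0402]
tcp_rot: [[-0.999, 0.052, 0.0], [0.052, 0.999, 0.0], [-0.0, 0.0, -1.0]]
contact_force: [-1.7, -0.4, 7.0]
grip_width: 0.0001
grasp_force: 3.3
[-1.96410611 -1.09524406  7.19313241]
```

View pics/f.png

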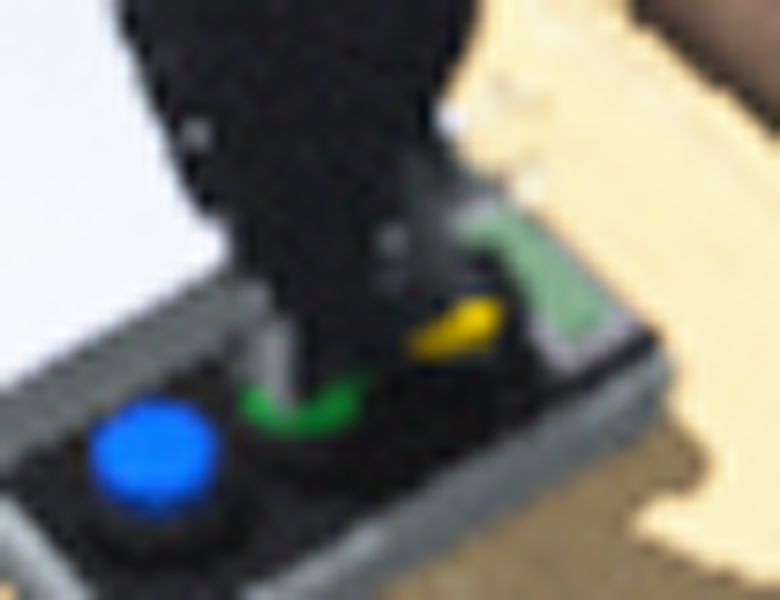

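Green is fully down at 7 N, with the finger centred over the cap. I'll lift, move one key pitch along tool x to blue, and press.

```bash
python3 -m jog '[[[0,0,-0.04,0,1],[0,0,-0.1,0,1],[0,0,-0.1,0,1],[0,0,-0.1,0,1],[0.09,0,-0.1,0,1],[0.176,0,-0.1,0,1],[0.176,0,-0.1,0,1],[0.176,0,-0.08,0,1],[0.176,0,-0.06,0,1],[0.176,0,-0.06,0,1]]]'
python3 - <<'E'
from h import *
S=arm.snapshot("scene")
for k,lo,hi,b in(("g",(45,80,60),(90,255,255),(312,205,328,232)),("b",(95,80,60),(135,255,255),(300,205,320,235))):
    a=blob(S,lo,hi,b);print(k,a[0],a[1],cv2.boundingRect(a[2]))
E
```

```text
time_s: 11.85
ee_pos: [0.4356, 0.0274, 0.0539]
tcp_rot: [[-0.999, 0.052, -0.001], [0.052, 0.999, -0.001], [0.001, -0.001, -1.0]]
contact_force: [-0.0, 0.3, 0.6]
grip_width: 0.0001
grasp_force: 0.0
g [320.2972973  220.62162162] 37 (316, 218, 9, 6)
b [309.93023256 226.30232558] 43 (306, 224, 9, 6)
```

```bash
python3 -m jog '[[[0,0,0.01,0,1],[0,0,0.02,0,1],[0,0,0.03,0,1],[0,0,0.036,0,1],[0,0,0.042,0,1],[0,0,0.048,0,1],[0,0,0.054,0,1],[0,0,0.06,0,1],[0,0,0.061,0,1],[0,0,0.061,0,1]]]'
```

```text
time_s: 12.9
ee_pos: [0.4358, 0.0277, 0.0401]
tcp_rot: [[-0.999, 0.052, -0.0], [0.052, 0.999, 0.0], [0.0, 0.0, -1.0]]
contact_force: [-3.3, -0.9, 7.4]
grip_width: -0.0004
grasp_force: 3.9
```

Blue is pressed at 7.4 N. Now I'll lift and move to the offcut, opening the gripper.

```bash
python3 -m jog '[[[0,0,-0.1,0,1],[0,0,-0.25,0,1],[-0.05,0,-0.4,0,1],[-0.1,0.15,-0.4,0,-1],[-0.17,0.35,-0.4,0,-1],[-0.24,0.5,-0.4,0,-1],[-0.3,0.7,-0.4,0,-1],[-0.35,0.85,-0.4,-0.01,-1],[-0.4,1,-0.4,-0.02,-1],[-0.4,1,-0.4,-0.025,-1]]]' 30; python3 g.py .549 .4015 .06 1.6
```

```text
time_s: 13.9
ee_pos: [0.5482, 0.2794, 0.1382]
tcp_rot: [[-0.999, -0.036, -0.0], [-0.036, 0.999, 0.002], [-0.0, 0.002, -1.0]]
contact_force: [0.2, 0.4, -0.2]
grip_width: 0.0853
grasp_force: 0.0
rows [-0.02   0.487  0.314] turn 0.0025 | yaw now 2.05 z tilt [-0.      0.0025] t 13.9
```

```bash
python3 -m jog '[[[-0.01,0.2,0,0,-1],[-0.02,0.4,0,0,-1],[-0.02,0.516,0,0,-1],[-0.02,0.516,0.1,0,-1],[-0.02,0.516,0.2,0,-1],[-0.02,0.516,0.3,0,-1],[-0.02,0.516,0.36,0,-1],[-0.02,0.516,0.38,0,-1],[-0.02,0.516,0.38,0,-1],[-0.02,0.516,0.38,0,-1]]]'; python3 g.py .549 .4015 0.0 1.6
python3 - <<'E'
from h import *
S=arm.snapshot("scene")["frame"][140:190,250:310,::-1];T=arm.snapshot("top")["frame"][155:205,210:270,::-1]
cv2.imwrite("pics/g.png",np.hstack([cv2.resize(S,(400,400)),cv2.resize(T,(400,400))]))
E
```

```text
time_s: 14.9
ee_pos: [0.551, 0.4017, 0.046]
tcp_rot: [[-1.0, -0.026, 0.002], [-0.026, 1.0, 0.001], [-0.002, 0.001, -1.0]]
contact_force: [-0.4, 0.4, 0.4]
grip_width: 0.0853
grasp_force: 0.0
rows [ 0.008 -0.001  0.184] turn -0.0005 | yaw now 1.52 z tilt [0.0018 0.0014] t 14.9
```

View pics/g.png

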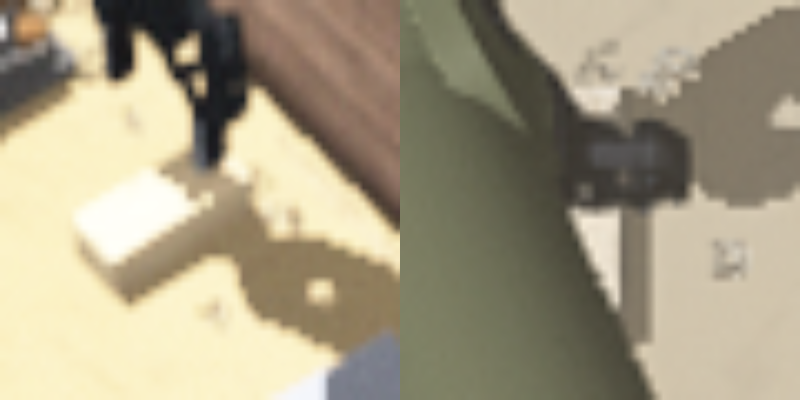

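The left fingertip is at scene pixel (267.7,151.3) and the right at (280.7,164.7), straddling well above the offcut. I'll check tip height by projection.

Run:
```python
from h import *
S=arm.snapshot("scene");R=np.array(S["R"]);t=np.array(S["t"]);e=arm.state()["ee_pos"];print(e)
def pr(X):
    c=R@X+t;return np.round([S["fx"]*c[0]/c[2]+S["cx"],S["fy"]*c[1]/c[2]+S["cy"]],1)
for z in(.03,.05,.07,.09):print(z,pr([e[0],e[1]+.0425,z]),pr([e[0],e[1]-.0425,z]))
for x in(.495,.605):
  for y in(.379,.424):print("off",x,y,pr([x,y,.028]))
```

```text
[0.55097737 0.40180552 0.04622017]
0.03 [269.5 157.5] [281.1 168. ]
0.05 [269.2 154. ] [281.  164.4]
0.07 [269.  150.4] [280.8 160.8]
0.09 [268.6 146.7] [280.6 157.2]
off 0.495 0.379 [267.6 171.4]
off 0.495 0.424 [261.5 165.7]
off 0.605 0.379 [288.6 160.6]
off 0.605 0.424 [282.4 155.3]
```

With the crop's 8x vertical scale accounted for, the tips come out at z ≈ 0.074 when open (ee + 0.028), which matches the key contact. I'll descend and close.

```bash
python3 -m jog '[[[0.01,0,0.06,0,-1],[0.01,0,0.12,0,-1],[0.01,0,0.17,0,-1],[0.01,0,0.2,0,-1],[0.01,0,0.22,0,-1],[0.01,0,0.23,0,-1],[0.01,0,0.24,0,-1],[0.01,0,0.24,0,-1],[0.01,0,0.24,0,-1],[0.01,0,0.24,0,-1]]]'
```

```text
time_s: 16.05
ee_pos: [0.5479, 0.4014, -0.0148]
tcp_rot: [[-1.0, -0.027, 0.001], [-0.027, 1.0, 0.001], [-0.001, 0.001, -1.0]]
contact_force: [-0.1, -0.3, -0.1]
grip_width: 0.0857
grasp_force: 0.0
```

```bash
python3 -m jog '[[[0,0,0,0,0],[0,0,0,0,0],[0,0,0,0,0.2],[0,0,0,0,0.5],[0,0,0,0,1],[0,0,0,0,1],[0,0,0,0,1],[0,0,0,0,1],[0,0,0,0,1],[0,0,0,0,1]]]' 25
```

```text
time_s: 17.05
ee_pos: [0.5479, 0.4013, -0.015]
tcp_rot: [[-1.0, -0.027, 0.001], [-0.027, 1.0, 0.0], [-0.001, 0.0, -1.0]]
contact_force: [0.8, -1.0, 3.8]
grip_width: 0.0448
grasp_force: 27.4
```

```bash
python3 -m jog '[[[0,0,-0.08,0,1],[0,0,-0.2,0,1],[0,0,-0.35,0,1],[0.02,-0.1,-0.5,0,1],[0.06,-0.25,-0.52,0,1],[0.1,-0.42,-0.52,0.005,1],[0.15,-0.6,-0.52,0.01,1],[0.2,-0.78,-0.52,0.018,1],[0.23,-0.92,-0.52,0.025,1],[0.25,-1,-0.52,0.025,1]]]'; python3 g.py .493 .134 .08 -3
```

```text
time_s: 18.05
ee_pos: [0.4908, 0.146, 0.1141]
tcp_rot: [[-0.998, 0.055, -0.001], [0.055, 0.998, -0.001], [0.001, -0.001, -1.0]]
contact_force: [-0.2, 0.3, 0.1]
grip_width: 0.0447
grasp_force: 27.0
rows [-0.012 -0.047  0.137] turn -0.001 | yaw now -3.18 z tilt [-0.0013 -0.0008] t 18.05
```

```bash
python3 -m jog '[[[0,-0.06,0,0,1],[0,-0.06,0,0,1],[0,-0.06,0,0,1],[0,-0.06,0,0,1],[0,-0.06,0,0,1],[0,-0.06,0,0,1],[0,-0.06,0,0,1],[0,-0.06,0,0,1],[0,-0.06,0,0,1],[0,-0.06,0,0,1]]]'; python3 g.py .493 .134 .05 -3
python3 - <<'E'
from m import *
S=arm.snapshot("scene");T=arm.snapshot("top")
cv2.imwrite("pics/i.png",np.hstack([cv2.resize(S["frame"][150:240,250:350,::-1],(400,360)),cv2.resize(T["frame"][150:240,270:370,::-1],(400,360))]))
E
```

```text
time_s: 19.05
ee_pos: [0.4911, 0.1346, 0.1147]
tcp_rot: [[-0.999, 0.052, 0.0], [0.052, 0.999, 0.0], [-0.0, 0.0, -1.0]]
contact_force: [-0.7, 0.3, -0.9]
grip_width: 0.0446
grasp_force: 27.0
rows [-0.008 -0.002  0.259] turn 0.0001 | yaw now -2.98 z tilt [0.0001 0.0001] t 19.05
```

View pics/i.png

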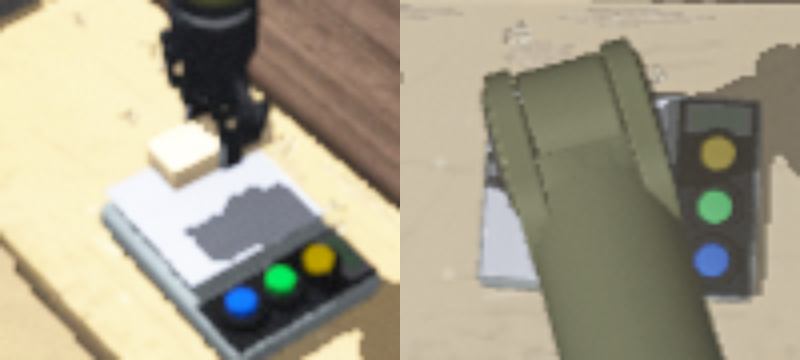

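The offcut is held flat above the pan, with its front end at scene pixel (287–304,182–197), and the keys are clear. I'll lower it to about 7 mm above the pan and check the alignment numerically.

```bash
python3 -m jog '[[[0,0,0.06,0,1],[0,0,0.12,0,1],[0,0,0.17,0,1],[0,0,0.21,0,1],[0,0,0.24,0,1],[0,0,0.255,0,1],[0,0,0.265,0,1],[0,0,0.267,0,1],[0,0,0.267,0,1],[0,0,0.267,0,1]]]'
python3 - <<'E'
from m import *
S=arm.snapshot("scene");h=cv2.cvtColor(S["frame"],cv2.COLOR_RGB2HSV)
R=np.array(S["R"]);t=np.array(S["t"])
def pr(x,y,z):
    c=R@np.array([x,y,z])+t;return np.round([S["fx"]*c[0]/c[2]+S["cx"],S["fy"]*c[1]/c[2]+S["cy"]],1)
c,s=np.cos(np.radians(-3)),np.sin(np.radians(-3))
for n,o,a,b,z in(("pan",(.4935,.134),.077,.073,.056),("offtop",(.4911,.1346),.055,.0225,.091),("offbot",(.4911,.1346),.055,.0225,.063)):
  print(n,[pr(o[0]+c*dx-s*dy,o[1]+s*dx+c*dy,z).tolist() for dx,dy in((-a,b),(-a,-b),(a,-b),(a,b))])
g=h
for v in range(184,222):print(v,' '.join(('W' if 5<q[0]<40 and q[1]>12 and q[2]>90 else 'p' if q[2]>190 else 's' if q[2]>110 else 'd' if q[2]>60 else '.') for q in h[v,272:325]))
E
```

```text
time_s: 20.15
ee_pos: [0.4914, 0.1348, 0.0483]
tcp_rot: [[-0.999, 0.052, 0.001], [0.052, 0.999, 0.0], [-0.001, 0.0, -1.0]]
contact_force: [0.3, -0.5, -0.6]
grip_width: 0.0443
grasp_force: 27.0
pan [[276.2, 198.1], [298.2, 222.4], [331.7, 204.0], [308.9, 181.7]]
offtop [[287.6, 197.5], [294.5, 204.9], [318.7, 192.3], [311.6, 185.3]]
offbot [[287.8, 202.6], [294.6, 210.0], [318.5, 197.4], [311.4, 190.4]]
184 W W W W W W W W W W W W W W W W W W W W W W . . . . . . . . . . . . . . . . . W W W W W W W W W W W W W W
185 W W W W W W W W W W W W W W W W W W W W W W W W . . . . . . . . . . . . . d d s W W W W W W W W W W W W W
186 W W W W W W W W W W W W W W W W W W W W W W W W . . . . . . . . . . . . . . d s p p W W W W W W W W W W W
187 W W W W W W W W W W W W W W W W W W W W W W W W . . . . . . . . . . . . . . d d s p p W W W W W W W W W W
188 W W W W W W W W W W W W W W W W W W W W W W p s . . . . . . . . . . . . . . . d d s p W W W W W W W W W W
189 W W W W W W W W W W W W W W W W W W W W p p p p s d . . . . . . . . . . . . . d d d d d W W W W W W W W W
190 W W W W W W W W W W W W W W W 
[... 2785 characters left out ...]
 p p p p p s d d d d d d d . . . . . . .
216 W W W W W W W W W W W W W s s s p p p p s p p p p p p p p p p p p p p p s d d d d d d d d d s s s s d . .
217 W W W W W W W W W W W W W W s s s p p p s s p p p p p p p p p p p p s s d d d d d s d . d s p p p p s d .
218 W W W W W W W W W W W W W W W s s s p p p s s p p p p p p p p p s d d d d d d s d d d . s p p p p p p s .
219 W W W W W W W W W W W W W W W W s s p p p p s p p p p p p p p s d d d d d s d d d . . . s p p p p p p p d
220 W W W W W W W W W W W W W W W W W s s p p p p p s p p p p s s d d d d s d d d . . . . . s p p p p p p s .
221 W W W W W W W W W W W W W W W W W W s s p p p p s p p s s d d d d d s s d s s d d . . . s s p p p p s s .
```

The offcut's front corners match prediction within about 1 px. The pan edges sit about 3 mm further to +y, so I'll nudge +3 mm in x and y, then lower gently.

```bash
python3 -m jog '[[[-0.012,0.011,0,0,1],[-0.012,0.011,0,0,1],[-0.012,0.011,0.005,0,1],[-0.012,0.011,0.01,0,1],[-0.012,0.011,0.014,0,1],[-0.012,0.011,0.018,0,1],[-0.012,0.011,0.021,0,1],[-0.012,0.011,0.024,0,1],[-0.012,0.011,0.026,0,1],[-0.012,0.011,0.026,0,1]]]'; python3 -c "
from station import arm
print(arm.state()['contact_force'])"
```

```text
time_s: 21.2
ee_pos: [0.4942, 0.1372, 0.0414]
tcp_rot: [[-0.999, 0.052, -0.0], [0.052, 0.999, 0.0], [0.0, 0.0, -1.0]]
contact_force: [0.1, -0.6, -1.1]
grip_width: 0.0447
grasp_force: 27.0
[ 0.08593993 -0.6214216  -1.06193183]
```

```bash
python3 -m jog '[[[0,0,0.001,0,1],[0,0,0.002,0,1],[0,0,0.003,0,1],[0,0,0.004,0,1],[0,0,0.005,0,1],[0,0,0.006,0,1],[0,0,0.006,0,1],[0,0,0.006,0,1],[0,0,0.006,0,1],[0,0,0.006,0,1]]]'
```

```text
time_s: 22.2
ee_pos: [0.4942, 0.1372, 0.04]
tcp_rot: [[-0.999, 0.052, 0.0], [0.052, 0.999, 0.0], [-0.0, 0.0, -1.0]]
contact_force: [-1.0, -0.3, 0.5]
grip_width: 0.0447
grasp_force: 27.2
```

```bash
python3 -m jog '[[[0,0,0.001,0,1],[0,0,0.002,0,1],[0,0,0.003,0,1],[0,0,0.004,0,1],[0,0,0.004,0,1],[0,0,0.004,0,1],[0,0,0.004,0,1],[0,0,0.004,0,1],[0,0,0.004,0,1],[0,0,0.004,0,1]]]'
```

```text
time_s: 23.2
ee_pos: [0.4943, 0.1373, 0.039]
tcp_rot: [[-0.999, 0.052, 0.0], [0.052, 0.999, 0.0], [-0.0, 0.0, -1.0]]
contact_force: [-0.3, 0.3, 3.3]
grip_width: 0.0448
grasp_force: 27.3
```

```bash
python3 -m jog '[[[0,0,-0.003,0,1],[0,0,-0.005,0,1],[0,0,-0.005,0,1],[0,0,-0.005,0,-0.1],[0,0,-0.005,0,-0.3],[0,0,-0.005,0,-0.6],[0,0,-0.005,0,-1],[0,0,-0.005,0,-1],[0,0,-0.005,0,-1],[0,0,-0.005,0,-1]]]'
```

```text
time_s: 24.2
ee_pos: [0.4942, 0.1373, 0.0402]
tcp_rot: [[-0.999, 0.052, 0.0], [0.052, 0.999, 0.0], [-0.0, 0.0, -1.0]]
contact_force: [-0.1, 0.5, 0.6]
grip_width: 0.0857
grasp_force: 0.0
```

```bash
python3 -m jog '[[[0,0,-0.02,0,-1],[0,0,-0.06,0,-1],[0,0,-0.12,0,-1],[0,0,-0.2,0,-1],[0,0,-0.28,0,-1],[0,0,-0.32,0,-1],[0,-0.15,-0.32,0,-1],[-0.06,-0.3,-0.32,0,1],[-0.12,-0.44,-0.32,0,1],[-0.12,-0.44,-0.32,0,1]]]'; python3 g.py .5235 .0227 .06 -3
```

```text
time_s: 25.2
ee_pos: [0.5197, 0.0193, 0.1209]
tcp_rot: [[-0.998, 0.061, 0.002], [0.061, 0.998, -0.003], [-0.002, -0.003, -1.0]]
contact_force: [0.2, 0.1, 0.4]
grip_width: 0.044
grasp_force: 0.0
rows [-0.014  0.015  0.243] turn -0.0026 | yaw now -3.47 z tilt [ 0.0018 -0.0027] t 25.2
```

```bash
python3 -m jog '[[[-0.02,-0.012,0,0,1],[-0.02,-0.012,0,0,1],[-0.02,-0.012,0.06,0,1],[-0.02,-0.012,0.12,0,1],[-0.02,-0.012,0.18,0,1],[-0.02,-0.012,0.22,0,1],[-0.02,-0.012,0.25,0,1],[-0.02,-0.012,0.256,0,1],[-0.02,-0.012,0.256,0,1],[-0.02,-0.012,0.256,0,1]]]'
python3 - <<'E'
from h import *
S=arm.snapshot("scene");h=cv2.cvtColor(S["frame"],cv2.COLOR_RGB2HSV)
for v in range(180,220):print(v,''.join(('W' if 5<q[0]<40 and q[1]>12 and q[2]>90 else 'p' if q[2]>190 else 's' if q[2]>110 else 'd' if q[2]>60 else '.') for q in h[v,272:340]))
R=np.array(S["R"]);t=np.array(S["t"])
def pr(x,y,z):
    c=R@np.array([x,y,z])+t;return np.round([S["fx"]*c[0]/c[2]+S["cx"],S["fy"]*c[1]/c[2]+S["cy"]],1)
c,s=np.cos(np.radians(-3)),np.sin(np.radians(-3));o=(.4942,.1373)
for z in(.056,.084):print(z,[pr(o[0]+c*dx-s*dy,o[1]+s*dx+c*dy,z).tolist() for dx,dy in((-.055,.0225),(-.055,-.0225),(.055,-.0225),(.055,.0225))])
E
```

```text
time_s: 26.2
ee_pos: [0.5238, 0.0227, 0.0568]
tcp_rot: [[-0.999, 0.052, 0.001], [0.052, 0.999, 0.0], [-0.001, 0.0, -1.0]]
contact_force: [-0.0, -0.8, 0.8]
grip_width: 0.0001
grasp_force: 0.0
180 WWWWWWWWWWWWWWWWWWWWWWWWWWWWWWWWWWWWWWWWWWWWWWWWWddddd..............
181 WWWWWWWWWWWWWWWWWWWWWWWWWWWWWWWWWWWWWWWWWWWWWWWWWd.ddddd...........d
182 WWWWWWWWWWWWWWWWWWWWWWWWWWWWWWWWWWppppWWWWWWWWWWWd..ddddddddd..ddddd
183 WWWWWWWWWWWWWWWWWWWWWWWWWWWWWWWWpppppppWWWWWWWWWW......ddddssdddddd.
184 WWWWWWWWWWWWWWWWWWWWWWWWWWWWWWppppppppppWWWWWWWWW.........dddddd....
185 WWWWWWWWWWWWWWWWWWWWWWWWWWWWpppppppppppppWWWWWWWW...................
186 WWWWWWWWWWWWWWWWWWWWWWWWWWppppppppppppppppWWWWWdd...................
187 WWWWWWWWWWWWWWWWWWWWWWWWWppppppppppppppppppWWW......................
188 WWWWWWWWWWWWWWWWWWWWWWpppppppppppppppppWppppWWW.....................
189 WWWWWWWWWWWWWWWWWWWWppppppppppppppppWWpppppppWW.dd..................
190 WWWWWWWWWWWWWWWWWWppppppppppppppppWWWpppppppppWWdd..................
191 WWWWWWWWWWWWWWWWpppppppppppppppppWWpppppppWppppW....................
192 WWWWWWWWWWWWWWppppppppppppppp
[... 1452 characters left out ...]
ppppppppppppppppppppppsddddddsdddWWsd..dddddsWW
213 WWWWWWWWWWsssppppsppppppppppppppppppppppppddddddsddd.WWWWWWWWW.ddssW
214 WWWWWWWWWWWsssppppppppppppppppppppppppppsdddddsddd...WWWWWWWWW..ddss
215 WWWWWWWWWWWWsssppppsppppppppppppppppppsdddddsddd.....WWWWWWWWW..dddd
216 WWWWWWWWWWWWWsssppppppppppppppppppppsdddddddsdssssd..dWWWWWWWd..dddd
217 WWWWWWWWWWWWWWssspppssppppppppppppsddddddsdddsppppsd..WWWWWWW...dddd
218 WWWWWWWWWWWWWWWssspppsspppppppppssddddddddd.spppppps...dWWdd....dddd
219 WWWWWWWWWWWWWWWWssspppsppppppppsdddddsddd...spppppppd............dd.
0.056 [[288.1, 203.1], [294.9, 210.4], [318.6, 197.8], [311.6, 190.9]]
0.084 [[287.9, 198.0], [294.8, 205.4], [318.8, 192.8], [311.7, 185.8]]
```

The offcut is flat and centred: its bottom-face centre is at about (303,200.5) and the pan centre about (302.7,201). Now I'll press yellow.

```bash
python3 -m jog '[[[0,0,0.01,0,1],[0,0,0.02,0,1],[0,0,0.03,0,1],[0,0,0.036,0,1],[0,0,0.042,0,1],[0,0,0.048,0,1],[0,0,0.054,0,1],[0,0,0.06,0,1],[0,0,0.066,0,1],[0,0,0.066,0,1]]]'
```

```text
time_s: 27.25
ee_pos: [0.5232, 0.0225, 0.0402]
tcp_rot: [[-0.999, 0.052, -0.0], [0.052, 0.999, 0.0], [0.0, 0.0, -1.0]]
contact_force: [-3.4, 0.0, 7.6]
grip_width: 0.0001
grasp_force: 3.8
```

Yellow is pressed at 7.6 N. I'll retract straight up and check.

```bash
python3 -m jog '[[[0,0,-0.06,0,1],[0,0,-0.15,0,1],[0,0,-0.3,0,1],[0,0,-0.45,0,1],[0,0,-0.5,0,1],[0,0,-0.5,0,1],[0,0,-0.5,0,1],[0,0,-0.5,0,1],[0,0,-0.5,0,1],[0,0,-0.5,0,1]]]'
python3 - <<'E'
from h import *
S=arm.snapshot("scene");h=cv2.cvtColor(S["frame"],cv2.COLOR_RGB2HSV)
for v in range(190,214,2):print(v,''.join(('W' if 5<q[0]<40 and q[1]>12 and q[2]>90 else 'p' if q[2]>190 else 's' if q[2]>110 else '.') for q in h[v,272:340]))
for k,lo,hi,b in(("g",(45,80,60),(90,255,255),(312,205,328,232)),("b",(95,80,60),(135,255,255),(300,205,320,235)),("y",(20,120,80),(40,255,255),(322,205,337,225))):
    a=blob(S,lo,hi,b);print(k,a[0],a[1])
print(arm.state()["contact_force"]);print(arm.finish_job())
E
```

```text
time_s: 28.25
ee_pos: [0.5227, 0.0225, 0.1635]
tcp_rot: [[-0.999, 0.052, -0.002], [0.052, 0.999, -0.001], [0.002, -0.001, -1.0]]
contact_force: [-0.3, -0.3, 0.6]
grip_width: -0.0002
grasp_force: 0.0
190 WWWWWWWWWWWWWWWWWWppppppppppppppppWWWpppppppppWWWWWWWWWW.s.........W
192 WWWWWWWWWWWWWWWppppppppppppppppWppWppppWWWWWppppWWWWWWWWWs..WWWWWW..
194 WWWWWWWWWWppppppppppppppppppppppppppppWWWWpWWWppppWWWWWWWWWWWWWWWWWW
196 WWWWWWWpppppppppppppppppppppppppppppppppWWWWWWppppppWWWWWWWWWWWWWWWW
198 WWWWWpppppppppppppppppppppppppppppppWWWWWWWWWWspppppppWWWWWWWWWWWWWW
200 WWWWWWppppppppppWWppppppppppppppWWWWWWWWWWWsssppppppppppWWWWWWWWWWWW
202 WWWWpppsppppppppWWWpppppppppWWWWWWWWWWWssssspppppppppppppppWWWWWWWWW
204 WWWWsppppppppppppWWWWpppWWWWWWWWWWWsssspppppppppppppppppppWWWWWWWWWW
206 WWWWWsspppsspppppppWWWWWWWWWWWWWsssppppppppppppppppppps....WWWWWWWWW
208 WWWWWWssspppspppppppWWWWWWWsssspppppppppppppppppppps....ssssssWWWWWW
210 WWWWWWWWssppppspppppppssssssppppppppppppppppppps.....s..WWWsssssWWWW
212 WWWWWWWWWsssppppsppppppppppppppppppppppppppss.....s...WWWWWWWWssssWW
g [319.68852459 219.40983607] 61
b [309.93939394 224.96969697] 66
y [329.         214.32142857] 56
[-0.25264003 -0.3511121   0.26241855]
the job is handed in; nothing more can be done
None
```

I pressed green and then blue with the pan empty, set the offcut flat and centred on the pan (within about 2 mm), pressed yellow, and handed the job in at about 28 s with the arm clear; key travel is judged from the 7–7.6 N press force, and no verdict came back.

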